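Load the big cell into the finishing table's hand lamp

ROBOT

A 6-joint arm with a two-finger parallel gripper is mounted at the origin on the work surface. World frame = base frame: x ahead of the robot, y to its left, z up, the work surface at z = 0. Lengths are in m, angles in rad, forces in N, time in s.
With the tool pointing down it reaches from about 0.25 to 0.8 m from the base axis. Payload 3.9 kg.
Tool frame: the origin (TCP) lies at the very end of the fingers, on their centre line; the grasp point (between the pads) lies 19 mm behind it (arm.pinch_z is the distance from the TCP to the grasp point, in m); z points along the fingers, x is the direction in which the jaws open and shut, and the axes are right-handed (so a half turn about z gives the same grasp; the last joint's range is limited). The gripper opens to 85 mm and grips with 20 to 120 N. Pads are 22 mm wide; open, the fingers measure 114 mm over their backs; the gripper's body (76 mm by 85 mm) begins 54 mm behind the grasp point. The pads swing forward as they close: fully open they stand 13 mm farther back than shut.
Start: joints at [-1.313, 0.26, -0.138, 1.173, 0, 1.571], TCP at [0.134, -0.508, 0.231] pointing down, gripper open.
Joint ranges: [-2.78, 2.78], [-0.83, 1.72], [-1.28, 1.37], [-1.9, 2.12], [-1.57, 1.48], [-3.14, 3.14]. Speed limits (rad/s): [2.57, 2.57, 3.14, 3.14, 3.14, 3.14].

INTERFACE

Orientations are given as a unit quaternion [x, y, z, w].
In Python, from bench import sensors, optics, ticket, models, arm gives the robot as it stands.
- The arm moves only by the tool send_rows, never from a script. Its argument "rows" is a list of rows, each a list of 5 numbers: the shift along the tool's x, y, z in m, then the turn about the tool's z in degrees, then the closure, from -1 (fully open) to 1 (shut). A call has 1 to 5 rows; each row shifts and turns the pose as measured when the row begins, along the tool's axes as they then stand; what a row does not reach is not made up. A row lasts 1/8 s, in which the tool goes at most 62.5 mm and 10.7 degrees, less where a joint would pass 70% of its speed; a pose out of reach is approached as far as the arm can. A call with a gripper value outside its range is refused whole. The fingers move at their own pace and stop on an object; "squeeze" is the grip in N (left out, the last holds). Time passes only in rows, so rows that do not move let the fingers close. It gives the time, the measured TCP pose, the force and the opening at its end, in the units of the state.
- sensors.get_obs(): the state, without advancing time (a new reading comes with each control period).
- optics.camera(name): name is "scene" or "top" or "wrist"; returns (picture, depth): 384x512x3 uint8, red, green, blue; 384x512 float32, m along the optical axis (not along the pixel's ray), 0 where there is no reading.
- optics.get_calibration(name): a dict with "intrinsics" (3x3 intrinsics, pixels), "origin" and "rotation" of the camera in the world. Camera axes: x right, y down, z forward; pixel columns grow to the right and rows downward; lengths in m; the calibration is good to about 2 mm. The wrist camera is an equidistant fisheye: a pixel r from the principal point sees the ray r / f radians off the axis. A picture is of the moment at which its call begins: read the wrist's pose just before it. get_calibration takes no time and is no camera call; for the wrist camera it gives the pose at the moment of the call.
- ticket.job_done(): hands the job in, once; it reports no verdict.
Trained networks look in the newest picture that a camera, given by its name, has taken for a name from the list of things; names that differ only in an ending like _2 or _b are one class to them, and where a whole thing is asked for, a point or a joint stands for the part that bears it (a point fixed in the world has none). Each returns a list of dicts, best first, with "confidence" (0 to 1); they miss things now and then, are a little off and sometimes report something else, mostly with a low value. They report only what shows in the picture. A call takes as long as a camera call.
- models.masks_of(camera, target): "pixels" (384x512 bool, what is visible of it) and "pixel" ([column, row] in pixels, amid what is visible of it).
The state is a dict: "time": time; "joints": joint angles; "joint_velocities": joint speeds; "tau": joint torques, N m; "position": TCP position; "orientation": TCP orientation; "force": force on the tool from outside, world axes, zero at the start; "torque": the same for the moment, N m; "grip_width": finger opening in m.
Only numpy, scipy, OpenCV 4.12 (cv2) and the standard library are available. Lean on these libraries where they do the work, as an engineer would, in place of code of your own. Each camera call takes 0.05 s, during which the arm holds its last target.

TASK

Put the largest (fattest) of the three battery cells lying in the wooden rack into the hand lamp's open battery bay: press its flat end against the sprung contact plate, bring the cell down past the retaining lip at the other end, and let it go so that it lies in the groove, nub end against the end wall and caught under the lip.

Things in the scene. Friction and masses are not known exactly. Their poses are not given: they have to be found in the camera images.
- cell: The fattest of three cells in a wooden rack: steel and black cylinder, 33 mm across, 61 mm long, 0.14 kg, lying level, axis 41 mm above the table, in a V groove 26 mm wide (narrower than the cell; rack board 10 mm thick; groove pitch 68 mm). The others are 26 x 50 mm and 18 x 65 mm. Origin: its middle, on the axis. y axis: along the cell to the nub end; x, z turn as it rolls.
- nub (a point): Tip of the big cell's brass nub (11 mm across, 3 mm long, included in the 61 mm): on the axis, 30.5 mm from the middle. The other end is flat.
- lamp: Grey hand lamp, fixed, bay open above. Origin on the table under the seated cell's middle; z up, y from spring to lip. V groove along y, 26 mm wide, edges 26 mm high, self-centring, fingers can straddle it; seated cell's axis 38 mm up. End wall's face at y 30.5 mm; lip on it 26 mm wide, tip at y 21.5, underside 57, top 60 mm up. Lamp head y -67 to -121, 78 mm wide, 82 high.
- plate (a joint): Sprung contact plate's travel, m: 0 free, grows towards the head (lamp -y), stop 0.032. Face at lamp y -24.5 mm when free, 36 mm wide, 24 to 82 mm up: it can be pressed with the cell still above the lip. Spring 1.5 N at 0, 8.6 N at 0.032. A level cell passes the lip with 0.015 or more, best about 0.023; the seated cell holds it at 0.006.

How it is judged:
On the way:
1. the big cell, over the bay, has pressed the contact plate in by 10 mm or more (value of joint plate above 0.01 m and horizontal distance between cell and lamp below 0.045 m), for 0.05 s.
At the end, for the whole second after the job is handed in: The big cell lies released and at rest in the groove, nub to the end wall under the lip: middle within 6 mm of the seated place along and across the bay, axis 32 to 43 mm above the table and within 7 degrees of the bay, plate held pressed in by 1 to 12 mm (x of cell in the frame of lamp between -0.006 and 0.006 m and y of cell in the frame of lamp between -0.006 and 0.006 m and z of cell in the frame of lamp between 0.032 and 0.043 m and y of nub in the frame of lamp above 0.02 m and angle between the y axis of cell and the y axis of lamp, either way round below 0.12 rad and value of joint plate between 0.001 and 0.012 m and linear speed of cell below 0.02 m/s); the robot touches nothing.
It also fails if it takes over 38 s, if anything falls off the work surface, if the arm or the gripper's body presses on something with over 40 N, if the wrist force passes 120 N, or if a joint passes its speed limit or range.

## Working session

There is one attempt and no reset: what is moved stays moved. The work goes in short steps, Python scripts to look and compute and a tool call to move; the robot and the scene stay as the last step left them, time stands still between calls to the robot, and variables do not carry over. Pictures are saved under pics/ and viewed, and the job is handed in when it is done.

Besides the shell and the picture viewer there is one more tool, called after "Emit:" by a JSON object that holds its "method" and its "body", one argument or row to a line. send_rows: Moves the arm, as the interface text tells. Its arguments: {"type":"object","properties":{"rows":{"type":"array","items":{"type":"array","items":{"type":"number"}}},"squeeze":{"type":"number"}},"required":["rows"]}

```bash
ls; mkdir -p pics; cat > h.py <<'E'
import numpy as np, cv2
from bench import sensors, optics, ticket, models, arm
from scipy.spatial.transform import Rotation as R
def save(n,img): cv2.imwrite('pics/%s.png'%n, cv2.cvtColor(img,cv2.COLOR_RGB2BGR))
def cloud(name,depth,cal=None):
    c=cal or optics.get_calibration(name); K=np.array(c['intrinsics'])
    v,u=np.mgrid[:384,:512]; 
    x=(u-K[0,2])/K[0,0]; y=(v-K[1,2])/K[1,1]
    if name=='wrist':
        th=np.hypot(x,y)+1e-12; s=np.tan(th)/th; x=x*s;y=y*s
    P=np.stack([x*depth,y*depth,depth],-1)
    return P@np.array(c['rotation']).T+np.array(c['origin'])
E
python3 - <<'E'
from h import *
print(sensors.get_obs())
for n in ['scene','top','wrist']:
    c=optics.get_calibration(n)
    p,d=optics.camera(n); save(n+'0',p); np.save(n+'0.npy',d); np.save(n+'0cal.npy',c,allow_pickle=True)
    print(n,c)
    for t in ['cell','lamp','plate','nub']:
        if n=='wrist' : continue
        for m in models.masks_of(n,t):
            P=cloud(n,d,c)[m['pixels']&(d>0)]
            print(n,t,m['confidence'],m['pixel'],m['pixels'].sum(),np.median(P,0).round(4))
E
cd pics; python3 -c "
import cv2,numpy as np
a=[cv2.imread(n+'0.png') for n in ['scene','top','wrist']]
cv2.imwrite('j.png',cv2.resize(np.hstack(a[:2]),(800,300)))"
```

```text
pics
{'time': 0.0, 'joints': array([-1.31297900e+00,  2.60704385e-01, -1.39410379e-01,  1.17268510e+00,
       -1.30301654e-05,  1.57079470e+00]), 'joint_velocities': array([-0.00112111, -0.00073072, -0.0012148 ,  0.00064748, -0.00075228,
       -0.00127206]), 'tau': array([ 1.63783261e-03, -4.05682182e+01,  2.53920060e+01,  1.88472506e-02,
        1.77346760e-04,  2.31682679e-05]), 'position': array([ 0.13367818, -0.50697656,  0.23043859]), 'orientation': array([ 7.92139811e-01, -6.10338853e-01, -7.97516715e-04, -6.06259141e-04]), 'force': array([-0.40601299,  0.38663435,  1.05861067]), 'torque': array([ 0.02406205,  0.04495521, -0.04459342]), 'grip_width': 0.08545815813689216}
scene {'intrinsics': array([[473.25156602,   0.        , 257.89979219],
       [  0.        , 473.25156602, 190.67623987],
       [  0.        ,   0.        ,   1.        ]]), 'origin': array([1.23350454, 0.04950136, 0.68052794]), 'rotation': array([ 0.64111407,  0.65168514, -0.29139811, -0.28172037])}Traceback (most recent call last):
  File "<stdin>", line 10, in <module>
  File "h.py", line 12, in cloud
    return P@np.array(c['rotation']).T+np.array(c['origin'])
           ~^~~~~~~~~~~~~~~~~~~~~~~~~~
ValueError: matmul: Input operand 1 has a mismatch in its core dimension 0, with gufunc signature (n?,k),(k,m?)->(n?,m?) (size 4 is different from 3)
[ WARN:0@0.023] global loadsave.cpp:275 findDecoder imread_('top0.png'): can't open/read file: check file path/integrity
[ WARN:0@0.023] global loadsave.cpp:275 findDecoder imread_('wrist0.png'): can't open/read file: check file path/integrity
Traceback (most recent call last):
ValueError: all the input arrays must have same number of dimensions, but the array at index 0 has 3 dimension(s) and the array at index 1 has 1 dimension(s)
```

Rotation is a quaternion.

```bash
sed -i "s/return P@np.array(c\['rotation'\]).T/return P@R.from_quat(c['rotation']).as_matrix().T/" h.py
python3 - <<'E'
from h import *
for n in ['scene','top']:
    c=optics.get_calibration(n)
    p,d=optics.camera(n); save(n+'0',p); np.save(n+'0.npy',d); np.save(n+'0cal.npy',c,allow_pickle=True)
    print(n,c['origin'],c['rotation'],c['intrinsics'][0][0])
    for t in ['cell','lamp','plate']:
        for i,m in enumerate(models.masks_of(n,t)):
            P=cloud(n,d,c)[m['pixels']&(d>0)]
            np.save(f'm_{n}_{t}_{i}.npy',m['pixels'])
            print(n,t,i,m['confidence'],m['pixel'],m['pixels'].sum(),np.median(P,0).round(4),P.min(0).round(3),P.max(0).round(3))
a=[cv2.imread('pics/'+n+'0.png') for n in ['scene','top']]
cv2.imwrite('pics/j.png',cv2.resize(np.hstack(a[:2]),(800,300)))
E
```

```text
scene [1.23350454 0.04950136 0.68052794] [ 0.64111407  0.65168514 -0.29139811 -0.28172037] 473.2515660216706
scene lamp 0 0.84 [148.3, 185.4] 2770 [ 0.5085 -0.1938  0.0429] [ 0.368 -0.288 -0.003] [ 0.546 -0.083  0.091]
scene plate 0 0.54 [166.6, 180.9] 291 [ 0.5001 -0.1647  0.0425] [ 0.383 -0.205 -0.003] [ 0.516 -0.151  0.084]
top [0.35710949 0.03491115 0.99048125] [-0.70169193  0.70387903 -0.07579502  0.0802363 ] 438.7583970166473
top cell 0 0.94 [169.9, 169.6] 377 [0.616  0.2228 0.056 ] [0.602 0.195 0.031] [0.634 0.255 0.063]
top lamp 0 0.92 [364.0, 227.5] 1999 [ 0.4922 -0.1945  0.0642] [ 0.459 -0.272 -0.003] [ 0.548 -0.082  0.092]
top plate 0 0.8 [348.3, 224.2] 236 [ 0.4944 -0.1593  0.0488] [ 0.475 -0.192 -0.003] [ 0.514 -0.149  0.086]
```

View pics/scene0.png

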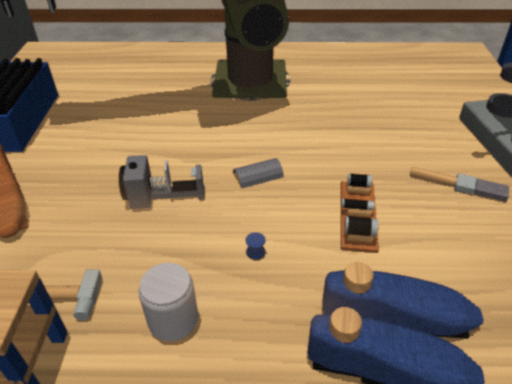

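View pics/top0.png

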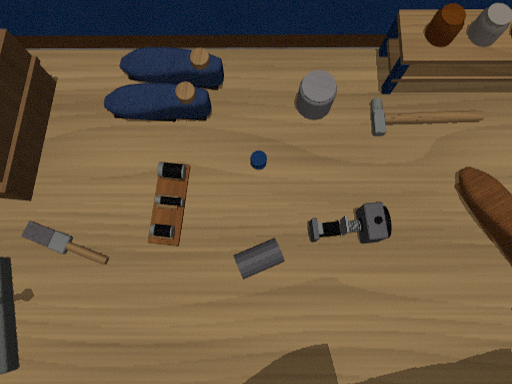

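The scene picture shows the rack with the three cells at about (358,208) and the lamp at (160,185). In the top picture the big cell is at (172,170), the lamp's end wall at (315,229) and its head at (375,222). I'll zoom in next.

```bash
python3 - <<'E'
import cv2,numpy as np
a=cv2.imread('pics/top0.png'); b=cv2.imread('pics/scene0.png')
f=lambda i,x,y,w,h,s:cv2.resize(i[y:y+h,x:x+w],None,fx=s,fy=s,interpolation=cv2.INTER_CUBIC)
cv2.imwrite('pics/z1.png',np.vstack([np.hstack([f(a,140,150,60,50,6.6),f(a,300,195,100,83,3.96)[:330,:396]][:2]),np.hstack([f(b,330,165,60,50,6.6),f(b,330,205,60,50,6.6)])]) if 0 else np.hstack([f(a,140,150,60,50,6.6),f(b,335,205,60,50,6.6)]))
cv2.imwrite('pics/z2.png',np.hstack([f(a,300,190,100,80,4),f(b,115,145,100,80,4)]))
E
```

```text
(no output)
```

View pics/z1.png

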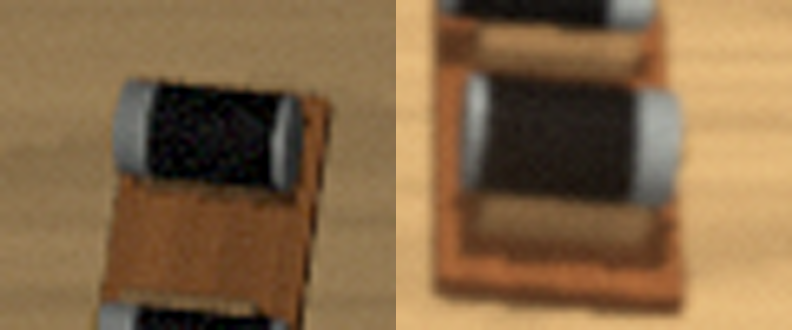

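View pics/z2.png

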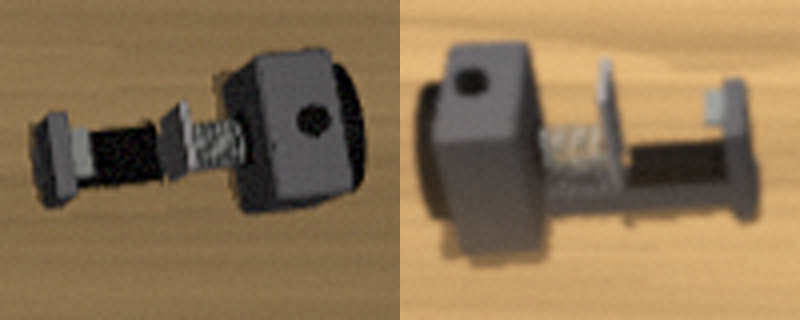

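```bash
python3 - <<'E'
from h import *
for n in ['top','scene']:
    d=np.load(n+'0.npy'); P=cloud(n,d)
    Q=P.reshape(-1,3)
    # rack region
    s=(Q[:,0]>.42)&(Q[:,0]<.66)&(Q[:,1]>.15)&(Q[:,1]<.31)&(Q[:,2]>.005)
    q=Q[s]; print(n,'rack',np.histogram(q[:,2],np.arange(0,.07,.004)))
    b=q[(q[:,2]<.036)&(q[:,2]>.012)]
    print(b.min(0),b.max(0), cv2.minAreaRect(b[:,:2].astype(np.float32)))
    s=(Q[:,0]>.42)&(Q[:,0]<.58)&(Q[:,1]>-.30)&(Q[:,1]<-.06)&(Q[:,2]>.008)
    q=Q[s]; print('lamp',np.histogram(q[:,2],np.arange(0,.1,.004)))
    for lo,hi in ((.078,.1),(.05,.072),(.015,.035),(.008,.1)):
        b=q[(q[:,2]<hi)&(q[:,2]>lo)]; print(lo,hi,cv2.minAreaRect(b[:,:2].astype(np.float32)), len(b))
m=np.load('m_top_cell_0.npy'); d=np.load('top0.npy');q=cloud('top',d)[m]
for lo in (.03,.045,.05):
    b=q[q[:,2]>lo]; print(lo,len(b),cv2.minAreaRect(b[:,:2].astype(np.float32)),b.mean(0),b[:,2].max())
# rack profile across
P=cloud('top',d)
for c in (165,172):
  print([tuple(P[r,c].round(3).tolist()) for r in range(155,200,2)])
E
```

```text
top rack (array([  0, 175, 943, 350,   5,  13,  85, 110,  44,  88, 167, 121, 189,
       131, 163,  26,   0]), array([0.   , 0.004, 0.008, 0.012, 0.016, 0.02 , 0.024, 0.028, 0.032,
       0.036, 0.04 , 0.044, 0.048, 0.052, 0.056, 0.06 , 0.064, 0.068]))
[0.45672352 0.19052843 0.01200428] [0.64928604 0.27688142 0.03598135] ((0.5526728630065918, 0.2332518845796585), (0.06948096305131912, 0.18835563957691193), 83.58061218261719)
lamp (array([  0,   0,  17,  56,  54, 130, 134,  64,  30,  43,  40,  46,  72,
        51, 102, 125,  52,  44,  80, 121, 556, 124,  31,   0]), array([0.   , 0.004, 0.008, 0.012, 0.016, 0.02 , 0.024, 0.028, 0.032,
       0.036, 0.04 , 0.044, 0.048, 0.052, 0.056, 0.06 , 0.064, 0.068,
       0.072, 0.076, 0.08 , 0.084, 0.088, 0.092, 0.096]))
0.078 0.1 ((0.49728283286094666, -0.19750547409057617), (0.07749630510807037, 0.09495297819375992), 6.342531681060791) 792
0.05 0.072 ((0.49385619163513184, -0.16542118787765503), (0.07648463547229767, 0.1641848385334015), 5.344196796417236) 412
0.015 0.035 ((0.49237722158432007, -0.15482831001281738), (0.07611946761608124, 0.147
[... 2272 characters left out ...]
0.595, 0.245, 0.011), (0.589, 0.244, 0.014), (0.584, 0.243, 0.014), (0.58, 0.244, 0.012), (0.576, 0.244, 0.008), (0.567, 0.24, 0.029), (0.561, 0.238, 0.035), (0.555, 0.236, 0.045)]
[(0.67, 0.233, 0.002), (0.665, 0.233, 0.001), (0.659, 0.233, 0.003), (0.656, 0.233, -0.002), (0.648, 0.231, 0.008), (0.629, 0.221, 0.057), (0.624, 0.221, 0.059), (0.619, 0.22, 0.059), (0.614, 0.22, 0.061), (0.611, 0.221, 0.056), (0.607, 0.221, 0.053), (0.603, 0.221, 0.05), (0.606, 0.227, 0.021), (0.604, 0.229, 0.011), (0.6, 0.229, 0.01), (0.594, 0.228, 0.015), (0.591, 0.229, 0.008), (0.585, 0.228, 0.01), (0.581, 0.228, 0.01), (0.575, 0.227, 0.013), (0.568, 0.225, 0.025), (0.562, 0.224, 0.03), (0.554, 0.22, 0.046)]
```

```bash
cat >> h.py <<'E'
def plan(x,y,z,yaw,n=None,step=.058,turn=10.5,g=-1):
    """rows to bring TCP to world x,y,z with tool-x at yaw deg (tool down)"""
    o=sensors.get_obs(); p=np.array(o['position']); M=R.from_quat(o['orientation']).as_matrix()
    y0=np.degrees(np.arctan2(M[1,0],M[0,0])); dy=(yaw-y0+180)%360-180
    D=np.array([x,y,z])-p
    k=n or int(max(np.ceil(np.linalg.norm(D)/step),np.ceil(abs(dy)/turn),1))
    print('t',round(o['time'],2),'pos',p.round(4),'yaw',round(y0,2),'tilt',np.degrees(np.arccos(-M[2,2])).round(2),'F',np.round(o['force'],1),'w',round(o['grip_width'],4),'D',D.round(4),'turn',-dy,'k',k)
    rows=[]
    for i in range(k):
        a=np.radians(y0+dy*i/k); X=np.array([np.cos(a),np.sin(a),0]);Y=np.array([np.sin(a),-np.cos(a),0])
        d=D/k; rows.append([round(float(d@X),4),round(float(d@Y),4),round(-d[2],4),round(-dy/k,2),g])
    for i in range(0,k,5): print(rows[i:i+5])
E
python3 - <<'E'
from h import *
c=optics.get_calibration('wrist'); print(c['origin'],R.from_quat(c['rotation']).as_matrix().round(3),c['intrinsics'])
plan(.48,-.14,.25,-7)
E
```

```text
[ 0.19965642 -0.49050105  0.37436561] [[ 0.254 -0.932 -0.259]
 [-0.967 -0.245 -0.069]
 [ 0.     0.268 -0.963]] [[297.31863964   0.         256.36783885]
 [  0.         297.31863964 192.25146946]
 [  0.           0.           1.        ]]
t 0.5 pos [ 0.1338 -0.5076  0.2313] yaw -75.23 tilt 0.0 F [0.2 1.1 0.2] w 0.0857 D [0.3462 0.3676 0.0187] turn -68.23005750598168 k 9
[[-0.0297, -0.0476, np.float64(-0.0021), np.float64(-7.58), -1], [-0.0232, -0.0511, np.float64(-0.0021), np.float64(-7.58), -1], [-0.0162, -0.0537, np.float64(-0.0021), np.float64(-7.58), -1], [-0.009, -0.0554, np.float64(-0.0021), np.float64(-7.58), -1], [-0.0016, -0.0561, np.float64(-0.0021), np.float64(-7.58), -1]]
[[0.0058, -0.0558, np.float64(-0.0021), np.float64(-7.58), -1], [0.0131, -0.0545, np.float64(-0.0021), np.float64(-7.58), -1], [0.0202, -0.0523, np.float64(-0.0021), np.float64(-7.58), -1], [0.0269, -0.0492, np.float64(-0.0021), np.float64(-7.58), -1]]
```

Emit:
{"method": "send_rows", "body": {
  "rows": [
    [-0.03, -0.048, -0.002, -7.6, -1],
    [-0.023, -0.051, -0.002, -7.6, -1],
    [-0.016, -0.054, -0.002, -7.6, -1],
    [-0.009, -0.055, -0.002, -7.6, -1],
    [-0.002, -0.056, -0.002, -7.6, -1]
  ]
}}

```text
time: 1.12
position: [0.3285, -0.3006, 0.2415]
orientation: [0.95, -0.313, 0.002, 0.001]
force: [0.1, -0.5, -0.3]
grip_width: 0.0858
```

Emit:
{"method": "send_rows", "body": {
  "rows": [
    [0.006, -0.056, -0.002, -7.6, -1],
    [0.013, -0.054, -0.002, -7.6, -1],
    [0.02, -0.052, -0.002, -7.6, -1],
    [0.027, -0.049, -0.002, -7.6, -1],
    [0, 0, 0, 0, -1]
  ]
}}

```text
time: 1.75
position: [0.4857, -0.1263, 0.2508]
orientation: [0.999, -0.041, 0.004, 0.003]
force: [-0.5, -0.1, 0.9]
grip_width: 0.0856
```

```bash
cat >> h.py <<'E'
def look(tag,targets=('cell',)):
    c=optics.get_calibration('wrist'); p,d=optics.camera('wrist'); save(tag,p)
    np.savez(tag+'.npz',d=d,p=p,o=c['origin'],r=c['rotation'],K=c['intrinsics'])
    C=cloud('wrist',d,c)
    for t in targets:
        for i,m in enumerate(models.masks_of('wrist',t)):
            np.save(f'm_{tag}_{t}_{i}.npy',m['pixels'])
            P=C[m['pixels']&(d>0)]
            print(t,i,m['confidence'],m['pixel'],m['pixels'].sum(),np.median(P,0).round(4))
    return p,d,c,C
E
python3 - <<'E'
from h import *
print(sensors.get_obs()['time'],sensors.get_obs()['position'])
look('w1',('lamp','plate','cell'))
plan(.56,.22,.2,-7)
E
```

```text
1.75 [ 0.48566899 -0.12630626  0.2507669 ]
lamp 0 0.88 [266.5, 221.0] 5887 [ 0.4971 -0.1932  0.0621]
plate 0 0.83 [265.3, 193.2] 853 [ 0.4977 -0.1539  0.0496]
t 1.95 pos [ 0.4823 -0.1296  0.2506] yaw -5.19 tilt 0.46 F [-0.8 -0.4 -0.7] w 0.0856 D [ 0.0777  0.3496 -0.0506] turn 1.8134152263782255 k 7
[[0.0065, -0.0507, np.float64(0.0072), np.float64(0.26), -1], [0.0063, -0.0508, np.float64(0.0072), np.float64(0.26), -1], [0.0061, -0.0508, np.float64(0.0072), np.float64(0.26), -1], [0.0058, -0.0508, np.float64(0.0072), np.float64(0.26), -1], [0.0056, -0.0509, np.float64(0.0072), np.float64(0.26), -1]]
[[0.0054, -0.0509, np.float64(0.0072), np.float64(0.26), -1], [0.0052, -0.0509, np.float64(0.0072), np.float64(0.26), -1]]
```

View pics/w1.png

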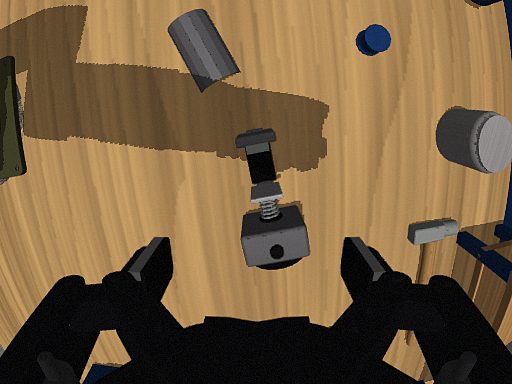

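The wrist picture shows the lamp end wall at (257,137), the plate at (266,190) and the head at (276,237). Next I go to the cell.

Emit:
{"method": "send_rows", "body": {
  "rows": [
    [0.02, -0.052, 0.012, 0, -1],
    [0.02, -0.052, 0.012, 0, -1],
    [0.02, -0.052, 0.012, 0, -1],
    [0.02, -0.052, 0.012, 0, -1],
    [0.02, -0.052, 0.012, 0, -1]
  ]
}}

```text
time: 2.58
position: [0.6092, 0.1116, 0.1905]
orientation: [0.998, -0.058, 0.005, 0.005]
force: [0.0, -0.6, 0.8]
grip_width: 0.0856
```

Emit:
{"method": "send_rows", "body": {
  "rows": [
    [0.02, -0.03, 0.006, 0, -1],
    [0, 0, 0, 0, -1]
  ]
}}

```text
time: 2.82
position: [0.6335, 0.1393, 0.1824]
orientation: [0.998, -0.059, 0.004, 0.005]
force: [-0.4, -0.8, -0.2]
grip_width: 0.0855
```

```bash
python3 - <<'E'
from h import *
p,d,c,C=look('w2',('cell','nub'))
print(c['origin'])
z=cv2.resize(p[100:250,180:340],None,fx=4.5,fy=3.9,interpolation=cv2.INTER_CUBIC); save('w2z',z)
plan(.616,.222,.12,-7)
E
```

```text
cell 0 0.89 [233.0, 89.7] 2156 [0.6246 0.2252 0.0561]
nub 0 0.55 [236.3, 95.3] 2324 [0.6245 0.2243 0.0559]
[0.64080454 0.20801741 0.32490393]
t 2.98 pos [0.6321 0.1374 0.1837] yaw -6.87 tilt 0.72 F [0.8 0.3 0.2] w 0.0852 D [-0.0161  0.0846 -0.0637] turn 0.12582420847098774 k 2
[[-0.013, -0.041, np.float64(0.0319), np.float64(0.06), -1], [-0.0131, -0.041, np.float64(0.0319), np.float64(0.06), -1]]
```

View pics/w2.png

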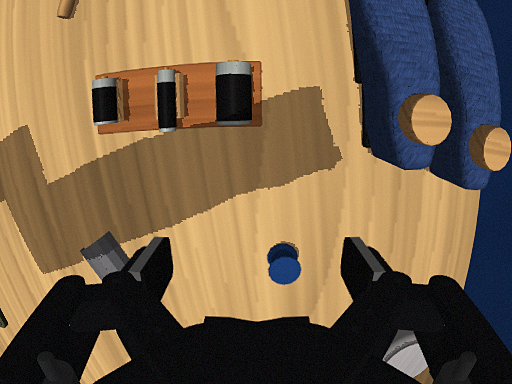

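View pics/w2z.png

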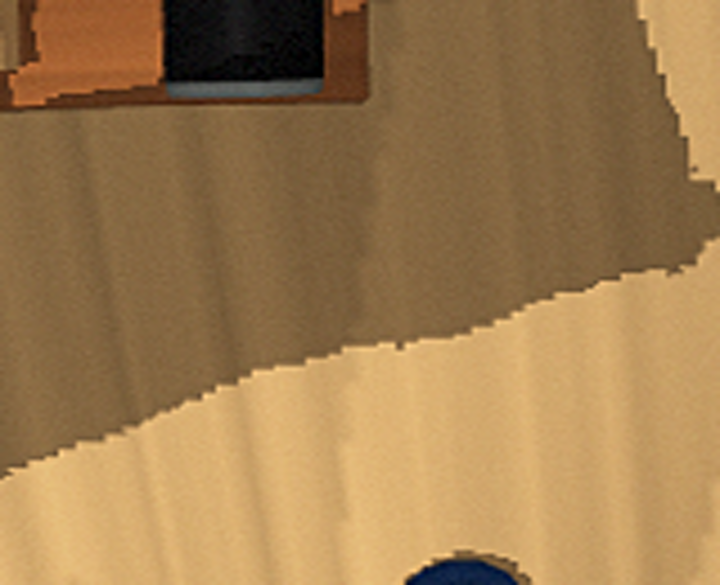

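```bash
python3 - <<'E'
from h import *
p=np.load('w2.npz')['p']
save('w2y',cv2.resize(p[50:142,85:275],None,fx=4.2,fy=4.2,interpolation=cv2.INTER_CUBIC))
E
```

```text
(no output)
```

View pics/w2y.png

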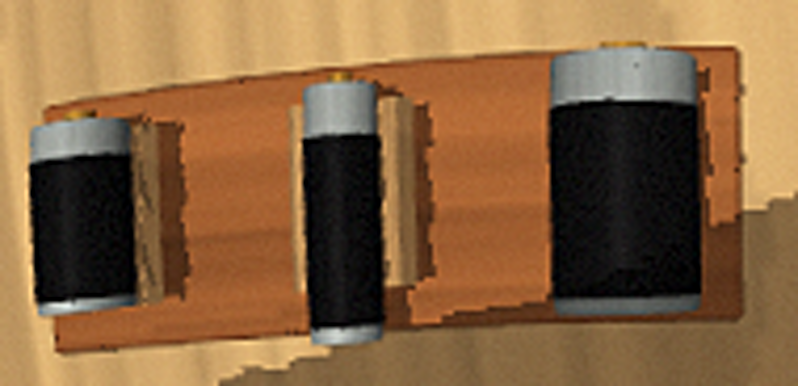

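The zoom shows brass nubs on the upper (+y) side of the cells, so the big cell already faces the lamp's +y and needs no flip. Next I fit the cell and lamp poses.

```bash
cat >> h.py <<'E'
from scipy.optimize import least_squares
def fitcell(P,ax0=83.,r=.0165):
    P=P[(P[:,2]>.03)&(P[:,2]<.08)]
    c0=np.median(P,0); P=P[np.linalg.norm((P-c0)[:,:2],axis=1)<.05]
    def f(v):
        a=v[2]; u=np.array([np.cos(a),np.sin(a)]); n=np.array([-u[1],u[0]])
        t=(P[:,:2]-v[:2])@n
        return np.hypot(t,P[:,2]-v[3])-r
    # centre along axis separate
    s=least_squares(lambda v:f([c0[0]+v[0]*np.sin(v[1]),c0[1]-v[0]*np.cos(v[1]),v[1],v[2]]),[0,np.radians(ax0),.041],loss='soft_l1',f_scale=.002)
    o,a,z=s.x; u=np.array([np.cos(a),np.sin(a)]); b=c0[:2]+o*np.array([np.sin(a),-np.cos(a)])
    t=(P[:,:2]-b)@u; lo,hi=np.percentile(t,[1,99]); m=b+u*(lo+hi)/2
    print('cell mid',m.round(4),'axis z',round(z,4),'ang',np.degrees(a).round(2),'len',round(hi-lo,4),'n',len(P),'rms',np.sqrt(np.mean(s.fun**2)).round(4))
def fitlamp(P,ang0=96.3,show=True):
    """lamp yaw/position from points by cloud box-edge fit"""
    P=P[(P[:,2]>.008)]
    a=np.radians(ang0); 
    return P
E
python3 - <<'E'
from h import *
w=np.load('w2.npz'); c=dict(origin=w['o'],rotation=w['r'],intrinsics=w['K'])
C=cloud('wrist',w['d'],c); m=np.load('m_w2_cell_0.npy'); fitcell(C[m])
T=cloud('top',np.load('top0.npy')); fitcell(T[np.load('m_top_cell_0.npy')])
S=cloud('scene',np.load('scene0.npy')).reshape(-1,3); s=S[(abs(S[:,0]-.618)<.03)&(abs(S[:,1]-.223)<.05)]; fitcell(s)
# lamp
w=np.load('w1.npz'); c=dict(origin=w['o'],rotation=w['r'],intrinsics=w['K'])
W=cloud('wrist',w['d'],c)
for nm,A in (('wrist',W.reshape(-1,3)),('top',T.reshape(-1,3)),('scene',S)):
    q=A[(A[:,0]>.42)&(A[:,0]<.58)&(A[:,1]>-.30)&(A[:,1]<-.06)&(A[:,2]>.008)]
    h=q[(q[:,2]>.076)&(q[:,2]<.095)&(q[:,1]<-.165)]
    h=h[h[:,1]<-.17]
    print(nm,'head',cv2.minAreaRect(h[:,:2].astype(np.float32)),len(h),np.median(h[:,2]))
    g=q[(q[:,1]>-.095)]
    print(' end',q[:,1].max(),np.median(g,0),np.percentile(g,[2,98],axis=0).round(4).tolist())
E
```

```text
cell mid [0.6233 0.2256] axis z 0.0416 ang 83.92 len 0.0561 n 2142 rms 0.001
cell mid [0.6202 0.2246] axis z 0.0422 ang 83.58 len 0.0565 n 376 rms 0.0025
cell mid [0.6224 0.2233] axis z 0.0411 ang 84.15 len 0.0576 n 609 rms 0.002
wrist head ((0.5033038258552551, -0.22014780342578888), (0.07873974740505219, 0.054593317210674286), 6.295658111572266) 2245 0.08231354480577813
 end -0.08183879719575186 [ 0.49090965 -0.08808316  0.05977028] [[0.4676, -0.0946, 0.0132], [0.5113, -0.0833, 0.0618]]
top head ((0.5000342726707458, -0.21898965537548065), (0.0782463550567627, 0.05322488769888878), 5.959367275238037) 780 0.08249931661956666
 end -0.08023899717731059 [ 0.48514176 -0.08625318  0.05881487] [[0.4632, -0.0944, 0.0119], [0.507, -0.0821, 0.0636]]
scene head ((0.503445565700531, -0.2214595377445221), (0.08174555003643036, 0.05358761548995972), 5.907044410705566) 555 0.08142144581952482
 end -0.08437518468900304 [ 0.50885356 -0.08923908  0.04705767] [[0.4698, -0.0946, 0.0105], [0.5135, -0.0845, 0.0614]]
```

```bash
python3 - <<'E'
from h import *
plan(.6225,.2253,.10,-6,n=3,g=-.4)
E
```

```text
t 2.98 pos [0.6321 0.1374 0.1837] yaw -6.87 tilt 0.72 F [0.8 0.3 0.2] w 0.0852 D [-0.0096  0.0879 -0.0837] turn -0.8741757915290123 k 3
[[-0.0067, -0.0287, np.float64(0.0279), np.float64(-0.29), -0.4], [-0.0065, -0.0288, np.float64(0.0279), np.float64(-0.29), -0.4], [-0.0064, -0.0288, np.float64(0.0279), np.float64(-0.29), -0.4]]
```

Emit:
{"method": "send_rows", "body": {
  "rows": [
    [-0.0065, -0.029, 0.028, -0.3, -0.4],
    [-0.0065, -0.029, 0.028, -0.3, -0.4],
    [-0.0065, -0.029, 0.028, -0.3, -0.4],
    [0, 0, 0, 0, -0.4]
  ],
  "squeeze": 40
}}

```text
time: 3.48
position: [0.6233, 0.2184, 0.101]
orientation: [0.998, -0.058, 0.005, 0.005]
force: [-0.4, -1.1, 0.2]
grip_width: 0.0596
```

```bash
python3 - <<'E'
from h import *
p,d,c,C=look('w3',('cell',))
o=sensors.get_obs(); M=R.from_quat(o['orientation']).as_matrix(); print(M.round(4))
import glob
for f in glob.glob('m_w3_cell_*.npy'):
    m=np.load(f); 
    if m.sum()>500: fitcell(C[m])
plan(.6225,.2253,.021,-6,g=-.4)
E
```

```text
cell 0 0.83 [251.9, 195.9] 4086 [0.6237 0.2296 0.056 ]
[[ 0.9929 -0.1177  0.015 ]
 [-0.1175 -0.993  -0.0105]
 [ 0.0162  0.0087 -0.9998]]
cell mid [0.6235 0.2267] axis z 0.0417 ang 83.87 len 0.0589 n 4055 rms 0.0023
t 3.58 pos [0.6256 0.2175 0.1037] yaw -6.75 tilt 1.05 F [1.  0.1 0.5] w 0.0597 D [-0.0031  0.0078 -0.0827] turn -0.751221303125476 k 2
[[-0.002, -0.0037, np.float64(0.0414), np.float64(-0.38), -0.4], [-0.002, -0.0037, np.float64(0.0414), np.float64(-0.38), -0.4]]
```

View pics/w3.png

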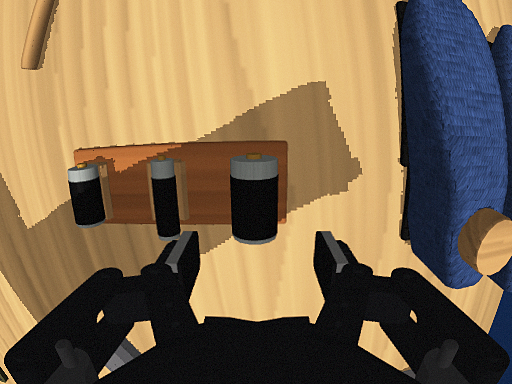

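The nub (254,156) faces +y, and the cell's image (252,196) lies midway between the fingers. Two wrist views put the cell at (.6235,.226), axis 0.0417 high. I descend to grasp.

```bash
python3 - <<'E'
s=open('h.py').read()
s=s.replace("""        d=D/k; rows.append([round(float(d@X),4),round(float(d@Y),4),round(-d[2],4),round(-dy/k,2),g])""",
"""        Mi=M@R.from_euler('z',-dy*i/k,degrees=True).as_matrix(); d=Mi.T@(D/k)
        rows.append([round(float(e),4) for e in d]+[round(float(-dy/k),2),g])""")
open('h.py','w').write(s)
E
python3 - <<'E'
from h import *
plan(.6232,.2258,.021,-6.1,n=3,g=-.4)
E
```

```text
t 3.58 pos [0.6256 0.2175 0.1037] yaw -6.75 tilt 1.05 F [1.  0.1 0.5] w 0.0597 D [-0.0024  0.0083 -0.0827] turn -0.6512213031254817 k 3
[[-0.0016, -0.0029, 0.0275, -0.22, -0.4], [-0.0015, -0.0029, 0.0275, -0.22, -0.4], [-0.0015, -0.0029, 0.0275, -0.22, -0.4]]
```

Emit:
{"method": "send_rows", "body": {
  "rows": [
    [-0.003, -0.0045, 0.03, -0.35, -0.4],
    [-0.0015, -0.004, 0.025, -0.3, -0.4],
    [0, 0, 0, 0, -0.4]
  ]
}}

```text
time: 3.95
position: [0.6273, 0.2217, 0.0541]
orientation: [0.998, -0.057, 0.013, 0.004]
force: [-0.9, -0.8, 0.3]
grip_width: 0.0598
```

```bash
python3 - <<'E'
from h import *
plan(.6232,.2258,.021,-6.1,n=2,g=-.4)
E
```

```text
t 3.95 pos [0.6273 0.2217 0.0541] yaw -6.48 tilt 1.49 F [-0.9 -0.8  0.3] w 0.0598 D [-0.0041  0.0041 -0.0331] turn -0.3778609600761911 k 2
[[-0.0027, -0.0019, 0.0165, -0.19, -0.4], [-0.0027, -0.0019, 0.0165, -0.19, -0.4]]
```

Emit:
{"method": "send_rows", "body": {
  "rows": [
    [-0.003, -0.002, 0.0165, -0.2, -0.4],
    [-0.003, -0.002, 0.0165, -0.2, -0.4],
    [0, 0, 0, 0, -0.4]
  ]
}}

```text
time: 4.32
position: [0.6249, 0.225, 0.0227]
orientation: [0.998, -0.054, 0.015, 0.003]
force: [0.4, 0.5, -0.5]
grip_width: 0.0599
```

```bash
python3 - <<'E'
from h import *
p,d,c,C=look('w4',('cell',))
m=np.load('m_w4_cell_0.npy'); fitcell(C[m])
plan(.6232,.2258,.021,-6.1,n=1,g=-.4)
o=sensors.get_obs(); print(R.from_quat(o['orientation']).as_matrix().round(4))
E
```

```text
cell 0 0.64 [253.4, 251.4] 8728 [0.624  0.2356 0.0557]
cell mid [0.6236 0.2292] axis z 0.0415 ang 83.75 len 0.0553 n 8641 rms 0.0029
t 4.42 pos [0.6261 0.2254 0.0241] yaw -6.22 tilt 1.87 F [-0.2  0.5  0.2] w 0.0595 D [-0.0029  0.0004 -0.0031] turn -0.11710040720558368 k 1
[[-0.0031, -0.0001, 0.003, -0.12, -0.4]]
[[ 0.9936 -0.1084  0.032 ]
 [-0.1082 -0.9941 -0.0066]
 [ 0.0326  0.0031 -0.9995]]
```

View pics/w4.png

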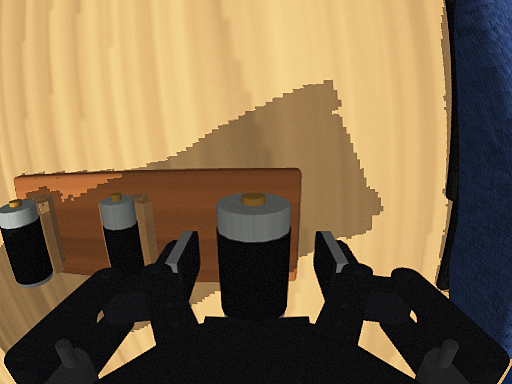

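The cell (253,255) sits between the fingers (180–335), so I close.

Emit:
{"method": "send_rows", "body": {
  "rows": [
    [-0.002, 0, 0.002, 0, 0.2],
    [0, 0, 0, 0, 0.6],
    [0, 0, 0, 0, 1],
    [0, 0, 0, 0, 1]
  ],
  "squeeze": 40
}}

```text
time: 4.92
position: [0.6237, 0.226, 0.0226]
orientation: [0.998, -0.054, 0.016, 0.002]
force: [-0.7, -0.2, 0.0]
grip_width: 0.0318
```

Emit:
{"method": "send_rows", "body": {
  "rows": [
    [0, 0, 0, 0, 1],
    [0, 0, -0.01, 0, 1],
    [0, 0, -0.03, 0, 1]
  ]
}}

```text
time: 5.3
position: [0.6205, 0.2254, 0.061]
orientation: [0.998, -0.054, 0.013, 0.004]
force: [-0.2, 0.4, -1.5]
grip_width: 0.0317
```

```bash
python3 - <<'E'
from h import *
plan(.50,-.13,.15,6.2,g=1,step=.045)
E
```

```text
t 5.3 pos [0.6205 0.2254 0.061 ] yaw -6.19 tilt 1.6 F [-0.2  0.4 -1.5] w 0.0317 D [-0.1205 -0.3554  0.089 ] turn -12.389973292320121 k 9
[[-0.0088, 0.0408, -0.0099, -1.38, 1], [-0.0098, 0.0405, -0.0099, -1.38, 1], [-0.0107, 0.0403, -0.0099, -1.38, 1], [-0.0117, 0.04, -0.0099, -1.38, 1], [-0.0127, 0.0397, -0.0099, -1.38, 1]]
[[-0.0136, 0.0394, -0.0099, -1.38, 1], [-0.0145, 0.0391, -0.0099, -1.38, 1], [-0.0155, 0.0387, -0.0099, -1.38, 1], [-0.0164, 0.0383, -0.0099, -1.38, 1]]
```

Emit:
{"method": "send_rows", "body": {
  "rows": [
    [-0.009, 0.041, -0.014, -1.4, 1],
    [-0.01, 0.041, -0.014, -1.4, 1],
    [-0.011, 0.04, -0.014, -1.4, 1],
    [-0.012, 0.04, -0.014, -1.4, 1],
    [-0.013, 0.04, -0.014, -1.4, 1]
  ]
}}

```text
time: 5.92
position: [0.5559, 0.0255, 0.138]
orientation: [1.0, 0.012, 0.02, 0.003]
force: [0.7, -0.8, -1.8]
grip_width: 0.0314
```

Emit:
{"method": "send_rows", "body": {
  "rows": [
    [-0.014, 0.039, -0.01, -1.4, 1],
    [-0.015, 0.039, -0.01, -1.4, 1],
    [-0.016, 0.039, -0.01, -1.4, 1],
    [-0.01, 0.02, 0, -1.4, 1],
    [0, 0, 0, 0, 1]
  ]
}}

```text
time: 6.55
position: [0.5075, -0.1221, 0.1741]
orientation: [0.998, 0.06, 0.025, 0.006]
force: [0.4, 0.5, -1.3]
grip_width: 0.0317
```

```bash
python3 - <<'E'
from h import *
p,d,c,C=look('w5',('lamp','cell','plate'))
plan(.4932,-.1267,.15,6.2,g=1)
q=C.reshape(-1,3); q=q[(q[:,0]>.42)&(q[:,0]<.58)&(q[:,1]>-.30)&(q[:,1]<-.06)]
h=q[(q[:,2]>.076)&(q[:,2]<.09)&(q[:,1]<-.17)]
print(cv2.minAreaRect(h[:,:2].astype(np.float32)),len(h))
o=sensors.get_obs(); print(R.from_quat(o['orientation']).as_matrix().round(4))
E
```

```text
lamp 0 0.58 [232.5, 161.9] 2430 [ 0.4904 -0.1033  0.0483]
cell 0 0.72 [253.1, 252.6] 8536 [ 0.5049 -0.1118  0.2072]
plate 0 0.6 [218.7, 216.6] 112 [ 0.4802 -0.1536  0.0714]
t 6.75 pos [ 0.5081 -0.1199  0.1734] yaw 7.09 tilt 2.9 F [-0.3  0.9 -1.4] w 0.0316 D [-0.0149 -0.0068 -0.0234] turn 0.8934001561186733 k 1
[[-0.0168, 0.0046, 0.0227, 0.89, 1]]
((0.49179622530937195, -0.2269303947687149), (0.015982581302523613, 0.0029022900853306055), 88.48778533935547) 26
[[ 0.9912  0.1228  0.0498]
 [ 0.1233 -0.9923 -0.0087]
 [ 0.0484  0.0148 -0.9987]]
```

View pics/w5.png

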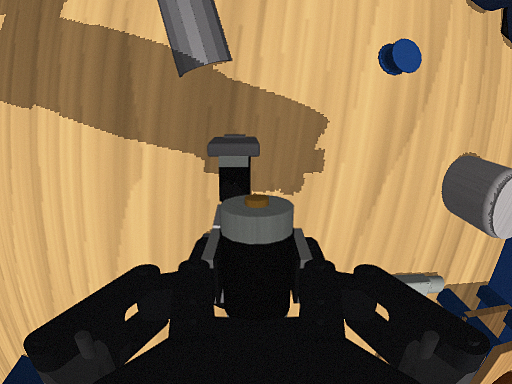

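```bash
python3 - <<'E'
from h import *
a=np.radians(6.2); ex=np.array([np.cos(a),np.sin(a)]); ey=np.array([-np.sin(a),np.cos(a)]); o0=np.array([.4932,-.1267])
for t in ('w1','w5'):
    w=np.load(t+'.npz'); C=cloud('wrist',w['d'],dict(origin=w['o'],rotation=w['r'],intrinsics=w['K'])).reshape(-1,3)
    for lo,hi in ((.062,.072),(.055,.062),(.016,.03)):
      q=C[(C[:,2]>lo)&(C[:,2]<hi)]; l=np.c_[(q[:,:2]-o0)@ex,(q[:,:2]-o0)@ey]
      s=(abs(l[:,0])<.05)&(l[:,1]>-.01)&(l[:,1]<.06); l=l[s]
      print(t,lo,len(l),np.percentile(l,[2,50,98],axis=0).round(4).tolist() if len(l) else '')
    q=C[(C[:,2]>.05)&(C[:,2]<.07)]; l=np.c_[(q[:,:2]-o0)@ex,(q[:,:2]-o0)@ey]; s=(abs(l[:,0])<.04)&(l[:,1]>.01)&(l[:,1]<.06)
    b=q[s];print(cv2.minAreaRect(b[:,:2].astype(np.float32)))
E
```

```text
w1 0.062 13 [[-0.0119, 0.0222], [0.0012, 0.0326], [0.0185, 0.0397]]
w1 0.055 608 [[-0.0217, 0.0214], [-0.0004, 0.0337], [0.0218, 0.0417]]
w1 0.016 551 [[-0.0158, -0.0092], [0.0003, 0.0042], [0.0157, 0.0413]]
((0.4897649884223938, -0.09545011818408966), (0.04650013893842697, 0.02160048298537731), 5.422230243682861)
w5 0.062 15 [[-0.0132, 0.0234], [0.0051, 0.034], [0.0192, 0.0402]]
w5 0.055 1042 [[-0.021, 0.0215], [-0.0001, 0.0338], [0.0215, 0.0421]]
w5 0.016 794 [[-0.0158, -0.0094], [0.0005, 0.0032], [0.0159, 0.0422]]
((0.489566445350647, -0.0951300859451294), (0.04543638601899147, 0.02103990875184536), 6.160401344299316)
```

```bash
python3 - <<'E'
from h import *
a=np.radians(6.2); ex=np.array([np.cos(a),np.sin(a)]); ey=np.array([-np.sin(a),np.cos(a)]); o0=np.array([.4932,-.1267])
o=sensors.get_obs(); M=R.from_quat(o['orientation']).as_matrix(); p=np.array(o['position'])
w=np.load('w5.npz'); C=cloud('wrist',w['d'],dict(origin=w['o'],rotation=w['r'],intrinsics=w['K']))
m=np.load('m_w5_cell_0.npy'); q=(C[m]-p)@M
print(np.percentile(q,[1,50,99],axis=0).round(4))
# cap end disc: fit circle on cylinder: nub-end points
q=q[(abs(q[:,0])<.03)&(abs(q[:,1])<.05)]
def f(v): 
    return np.hypot(q[:,0]-v[0]-v[2]*q[:,1],q[:,2]-v[1]-v[3]*q[:,1])-.0165
cyl=q
s=least_squares(lambda v:f(v),[0,-.019,0,0],loss='soft_l1',f_scale=.001); print('cyl x,z,slopes',s.x.round(4),np.abs(s.fun).mean())
for tt in ('w1','w5'):
    w=np.load(tt+'.npz'); C=cloud('wrist',w['d'],dict(origin=w['o'],rotation=w['r'],intrinsics=w['K'])).reshape(-1,3)
    l=np.c_[(C[:,:2]-o0)@ex,(C[:,:2]-o0)@ey,C[:,2]]
    for y0 in (-.005,.003,.010):
        s=(abs(l[:,1]-y0)<.003)&(abs(l[:,0])<.03)
        k=l[s]; k=k[np.argsort(k[:,0])]
        hh=[(round(x,3),round(float(np.median(k[abs(k[:,0]-x)<.001][:,2])),4)) for x in np.arange(-.024,.025,.002) if (abs(k[:,0]-x)<.001).sum()>1]
        print(tt,y0,hh)
E
```

```text
[[-0.0163 -0.0288 -0.0374]
 [-0.0007 -0.008  -0.0339]
 [ 0.0148  0.026  -0.0122]]
cyl x,z,slopes [-0.0007 -0.0199 -0.0049 -0.0224] 0.001421656940556025
w1 -0.005 [(np.float64(-0.024), 0.0005), (np.float64(-0.022), 0.0007), (np.float64(-0.02), 0.0006), (np.float64(-0.018), 0.0009), (np.float64(-0.016), 0.0228), (np.float64(-0.014), 0.0264), (np.float64(-0.012), 0.0259), (np.float64(-0.01), 0.0253), (np.float64(-0.008), 0.024), (np.float64(-0.006), 0.0233), (np.float64(-0.004), 0.022), (np.float64(-0.002), 0.0206), (np.float64(0.0), 0.0197), (np.float64(0.002), 0.0204), (np.float64(0.004), 0.0225), (np.float64(0.006), 0.023), (np.float64(0.008), 0.0243), (np.float64(0.01), 0.0256), (np.float64(0.012), 0.0265), (np.float64(0.014), 0.0254), (np.float64(0.016), 0.0223), (np.float64(0.018), 0.0005), (np.float64(0.02), 0.0008), (np.float64(0.022), 0.0014), (np.float64(0.024), 0.0004)]
w1 0.003 [(np.float64(-0.024), 0.0002), (np.float64(-0.022), 0.001), (np.float64(-0.02), 0.0003), (np.float64(-0.018), 0.0008), (np.float64(-0.016), 0.0226), (np.float64(-0.014), 0.0252), (np.float64(-0.012), 
[... 2785 characters left out ...]
, (np.float64(-0.022), 0.2233), (np.float64(-0.02), 0.2241), (np.float64(-0.018), 0.2238), (np.float64(-0.016), 0.1965), (np.float64(-0.014), 0.1935), (np.float64(-0.012), 0.1917), (np.float64(-0.01), 0.185), (np.float64(-0.008), 0.0242), (np.float64(-0.006), 0.2117), (np.float64(-0.004), 0.2119), (np.float64(-0.002), 0.2013), (np.float64(0.0), 0.2023), (np.float64(0.002), 0.2048), (np.float64(0.004), 0.2066), (np.float64(0.006), 0.2075), (np.float64(0.008), 0.2085), (np.float64(0.01), 0.2091), (np.float64(0.012), 0.2095), (np.float64(0.014), 0.2096), (np.float64(0.016), 0.2096), (np.float64(0.018), 0.209), (np.float64(0.02), 0.2085), (np.float64(0.022), 0.2074), (np.float64(0.024), 0.2059)]
```

```bash
cat >> h.py <<'E'
def planL(Y,zc,n=None,g=1,yaw=6.2,dx=0.):
    """bring held cell middle to lamp-frame x=dx,y=Y and axis height zc"""
    o=sensors.get_obs(); M=R.from_quat(o['orientation']).as_matrix(); p=np.array(o['position'])
    a=np.radians(6.2); ex=np.array([np.cos(a),np.sin(a)]); ey=np.array([-np.sin(a),np.cos(a)]); O=np.array([.4939,-.1266])
    cell=p-.019*M[:,2]; print('now lamp x,y,z',((cell[:2]-O)@ex).round(4),((cell[:2]-O)@ey).round(4),cell[2].round(4),'TCP x',((p[:2]-O)@ex).round(4),'tooly z',M[2,1].round(4),'toolx z',M[2,0].round(4))
    W=O+ex*dx+ey*Y; T=np.array([*W,zc])+.019*M[:,2]
    plan(*T,yaw,n=n,g=g)
E
python3 - <<'E'
from h import *
planL(.010,.084,n=4)
E
```

```text
now lamp x,y,z 0.014 0.0054 0.1924 TCP x 0.0149 tooly z 0.0148 toolx z 0.0484
t 6.75 pos [ 0.5081 -0.1199  0.1734] yaw 7.09 tilt 2.9 F [-0.3  0.9 -1.4] w 0.0316 D [-0.0144  0.0031 -0.1084] turn 0.8934001561186733 k 4
[[-0.0048, -0.0016, 0.0269, 0.22, 1], [-0.0048, -0.0016, 0.0269, 0.22, 1], [-0.0048, -0.0016, 0.0269, 0.22, 1], [-0.0048, -0.0015, 0.0269, 0.22, 1]]
```

Emit:
{"method": "send_rows", "body": {
  "rows": [
    [-0.005, -0.002, 0.027, 0.2, 1],
    [-0.005, -0.002, 0.027, 0.2, 1],
    [-0.005, -0.002, 0.025, 0.2, 1],
    [0, 0, 0, 0, 1]
  ]
}}

```text
time: 7.25
position: [0.4987, -0.1123, 0.092]
orientation: [0.998, 0.06, 0.026, 0.005]
force: [-0.1, -0.4, -1.0]
grip_width: 0.0323
```

```bash
python3 - <<'E'
from h import *
planL(.010,.084,n=2)
E
```

```text
now lamp x,y,z 0.0053 0.014 0.1109 TCP x 0.0063 tooly z 0.0138 toolx z 0.0503
t 7.25 pos [ 0.4987 -0.1123  0.092 ] yaw 6.85 tilt 2.99 F [-0.1 -0.4 -1. ] w 0.0323 D [-0.0049 -0.0045 -0.0269] turn 0.6474312888904592 k 2
[[-0.0034, 0.0018, 0.0133, 0.32, 1], [-0.0034, 0.0018, 0.0133, 0.32, 1]]
```

Emit:
{"method": "send_rows", "body": {
  "rows": [
    [-0.0035, 0.001, 0.0135, 0.3, 1],
    [-0.0035, 0.001, 0.0135, 0.3, 1],
    [0, 0, 0, 0, 1]
  ]
}}

```text
time: 7.62
position: [0.4961, -0.1149, 0.0654]
orientation: [0.998, 0.055, 0.028, 0.006]
force: [0.6, -0.2, -1.1]
grip_width: 0.0316
```

```bash
python3 - <<'E'
from h import *
p,d,c,C=look('w6',())
q,_=optics.camera('scene')
save('s6',np.hstack([p[100:300,150:360],cv2.resize(q[130:230,90:230],(280,200))]))
planL(-.017,.081,n=4)
E
```

```text
now lamp x,y,z 0.0035 0.0113 0.0854 TCP x 0.0046 tooly z 0.0154 toolx z 0.0568
t 7.72 pos [ 0.4973 -0.1151  0.0664] yaw 6.35 tilt 3.38 F [-0.4 -0.6 -2.4] w 0.0319 D [-0.0004 -0.0286 -0.0044] turn 0.14708101097468784 k 4
[[-0.001, 0.0071, 0.0012, 0.04, 1], [-0.0009, 0.0071, 0.0012, 0.04, 1], [-0.0009, 0.0071, 0.0012, 0.04, 1], [-0.0009, 0.0071, 0.0012, 0.04, 1]]
```

View pics/s6.png

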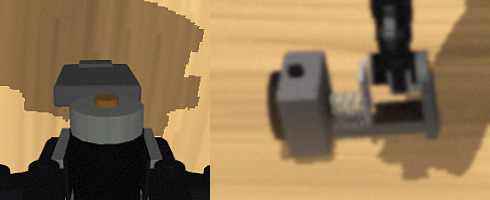

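The wrist crop shows the nub (105,100) just over the end wall, about 3 mm too far in +x. That agrees with the numbers, so I correct x and press against the plate.

Emit:
{"method": "send_rows", "body": {
  "rows": [
    [-0.003, 0.007, 0.001, 0, 1],
    [-0.002, 0.008, 0.001, 0, 1],
    [-0.001, 0.008, 0.001, 0, 1],
    [-0.001, 0.006, 0.001, 0, 1]
  ]
}}

```text
time: 8.22
position: [0.497, -0.1439, 0.065]
orientation: [0.998, 0.056, 0.033, 0.003]
force: [0.5, 7.0, 2.7]
grip_width: 0.0319
```

```bash
python3 - <<'E'
from h import *
planL(-.018,.080,n=2)
E
```

```text
now lamp x,y,z -0.0 -0.0174 0.0839 TCP x 0.0012 tooly z 0.0099 toolx z 0.065
t 8.22 pos [ 0.497  -0.1439  0.065 ] yaw 6.48 tilt 3.77 F [0.5 7.  2.7] w 0.0319 D [ 0.0001 -0.0006 -0.0039] turn 0.28324920754985783 k 2
[[-0.0001, 0.0003, 0.002, 0.14, 1], [-0.0001, 0.0003, 0.002, 0.14, 1]]
```

Emit:
{"method": "send_rows", "body": {
  "rows": [
    [0, 0.001, 0.009, 0, 1],
    [-0.001, 0.001, 0.01, 0, 1],
    [-0.001, 0.001, 0.005, 0, 1]
  ]
}}

```text
time: 8.6
position: [0.4965, -0.145, 0.0414]
orientation: [0.998, 0.056, 0.033, -0.001]
force: [-0.4, 6.6, 2.5]
grip_width: 0.0317
```

```bash
python3 - <<'E'
from h import *
p,d,c,C=look('w7',())
q,_=optics.camera('scene')
save('s7',np.hstack([p[100:300,150:360],cv2.resize(q[130:230,90:230],(280,200))]))
m=np.array([True]); 
o=sensors.get_obs(); M=R.from_quat(o['orientation']).as_matrix(); t=(C.reshape(-1,3)-o['position'])@M
# nub/cap points in tool frame
s=(abs(t[:,0])<.014)&(t[:,1]<0)&(t[:,1]>-.05)&(abs(t[:,2]+.019)<.02); print('tool y of nub end',np.percentile(t[s][:,1],[.5,2,10]).round(4))
w=np.load('w5.npz'); 
planL(-.0175,.0385,n=3)
E
```

```text
tool y of nub end [-0.0497 -0.0491 -0.0454]
now lamp x,y,z -0.0009 -0.0184 0.0601 TCP x 0.0004 tooly z 0.0007 toolx z 0.0665
t 8.7 pos [ 0.4962 -0.1448  0.0411] yaw 6.47 tilt 3.81 F [ 1.6  7.4 -3.2] w 0.0315 D [ 0.0008  0.001  -0.0216] turn 0.26623849744680683 k 3
[[-0.0002, -0.0003, 0.0072, 0.09, 1], [-0.0002, -0.0003, 0.0072, 0.09, 1], [-0.0002, -0.0003, 0.0072, 0.09, 1]]
```

View pics/s7.png

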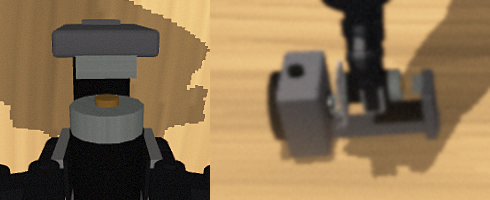

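The plate is compressed and the nub (106,100) is clear of the lip (105,65) and centred on it. I lower the cell.

Emit:
{"method": "send_rows", "body": {
  "rows": [
    [0, 0, 0.008, 0, 1],
    [0, 0, 0.007, 0, 1],
    [0, 0, 0.004, 0, 1]
  ]
}}

```text
time: 9.07
position: [0.4956, -0.1421, 0.022]
orientation: [0.998, 0.057, 0.032, -0.006]
force: [-4.6, 5.2, 12.0]
grip_width: 0.0318
```

```bash
python3 - <<'E'
from h import *
planL(-.0175,.0385,n=1)
E
```

```text
now lamp x,y,z -0.0013 -0.0158 0.041 TCP x -0.0 tooly z -0.0077 toolx z 0.065
t 9.07 pos [ 0.4956 -0.1421  0.022 ] yaw 6.47 tilt 3.76 F [-4.6  5.2 12. ] w 0.0318 D [ 0.0014 -0.0016 -0.0025] turn 0.2713543640172702 k 1
[[0.0011, 0.0017, 0.0026, 0.27, 1]]
```

Emit:
{"method": "send_rows", "body": {
  "rows": [
    [-0.001, 0.001, 0.001, 0, 1],
    [0, 0.001, 0.002, 0, 1]
  ]
}}

```text
time: 9.32
position: [0.4949, -0.1426, 0.0198]
orientation: [0.998, 0.057, 0.033, -0.008]
force: [-3.8, 6.7, 18.9]
grip_width: 0.0315
```

```bash
python3 - <<'E'
from h import *
p,d,c,C=look('w8',())
q,_=optics.camera('scene')
save('s8',np.hstack([p[100:300,150:360],cv2.resize(q[130:230,90:230],(280,200))]))
planL(-.0175,.0385,n=1)
E
```

```text
now lamp x,y,z -0.0019 -0.0163 0.0388 TCP x -0.0007 tooly z -0.0132 toolx z 0.0666
t 9.43 pos [ 0.495  -0.1426  0.0199] yaw 6.48 tilt 3.89 F [-0.6  6.5  7.3] w 0.0317 D [ 0.0021 -0.001  -0.0003] turn 0.2764405169884583 k 1
[[0.0019, 0.0012, 0.0004, 0.28, 1]]
```

View pics/s8.png

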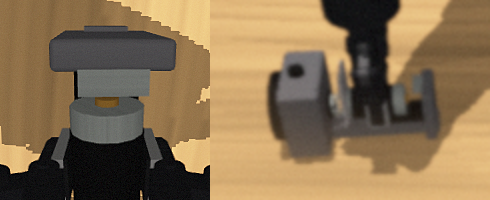

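```bash
python3 - <<'E'
from h import *
w=np.load('w8.npz'); C=cloud('wrist',w['d'],dict(origin=w['o'],rotation=w['r'],intrinsics=w['K'])).reshape(-1,3)
a=np.radians(6.2); ex=np.array([np.cos(a),np.sin(a)]); ey=np.array([-np.sin(a),np.cos(a)]); O=np.array([.4932,-.1267])
l=np.c_[(C[:,:2]-O)@ex,(C[:,:2]-O)@ey,C[:,2]]
for y in np.arange(-.006,.04,.003):
    k=l[(abs(l[:,0])<.006)&(abs(l[:,1]-y)<.0015)&(l[:,2]<.08)]
    print(round(y,3),len(k),np.percentile(k[:,2],[10,50,90]).round(4) if len(k) else '')
for x in np.arange(-.02,.021,.004):
    k=l[(abs(l[:,0]-x)<.001)&(abs(l[:,1]-.008)<.003)&(l[:,2]<.08)]
    print(round(x,3),np.median(k[:,2]).round(4) if len(k) else '')
E
```

```text
-0.006 188 [0.0545 0.0554 0.0561]
-0.003 194 [0.0545 0.0554 0.0562]
0.0 216 [0.0539 0.0551 0.056 ]
0.003 199 [0.054  0.0549 0.0559]
0.006 210 [0.0541 0.0551 0.0559]
0.009 225 [0.0541 0.055  0.0558]
0.012 474 [0.0423 0.0482 0.0549]
0.015 134 [0.0394 0.0424 0.0445]
0.018 0 
0.021 149 [0.0597 0.0605 0.0612]
0.024 269 [0.0597 0.0605 0.0613]
0.027 273 [0.0599 0.0606 0.0614]
0.03 279 [0.0596 0.0605 0.0614]
0.033 282 [0.0597 0.0605 0.0613]
0.036 285 [0.0596 0.0606 0.0613]
0.039 300 [0.0597 0.0604 0.0612]
-0.02 0.0008
-0.016 0.0459
-0.012 0.0515
-0.008 0.0537
-0.004 0.0553
0.0 0.0553
0.004 0.0546
0.008 0.0527
0.012 0.0488
0.016 0.0219
0.02
```

The cell is level with its top at 55 mm, below the lip's underside at 57 mm, and seated in the groove. I slide it under the lip.

Emit:
{"method": "send_rows", "body": {
  "rows": [
    [0.0005, -0.005, 0, 0, 1],
    [0.0005, -0.005, 0, 0, 1],
    [0, -0.004, 0, 0, 1]
  ]
}}

```text
time: 9.8
position: [0.4935, -0.1292, 0.02]
orientation: [0.998, 0.056, 0.032, -0.008]
force: [0.3, 1.1, -0.5]
grip_width: 0.0321
```

```bash
python3 - <<'E'
from h import *
p,d,c,C=look('w9',())
save('s9',cv2.resize(p[100:300,150:360],None,fx=2,fy=2))
planL(-.0015,.0385,n=1)
E
```

```text
now lamp x,y,z -0.0019 -0.0023 0.039 TCP x -0.0006 tooly z -0.0129 toolx z 0.0654
t 9.85 pos [ 0.4935 -0.1287  0.0201] yaw 6.41 tilt 3.82 F [ 0.1  1.9 -0.7] w 0.0319 D [ 0.0018  0.001  -0.0005] turn 0.21262328197320812 k 1
[[0.0018, -0.0008, 0.0006, 0.21, 1]]
```

View pics/s9.png

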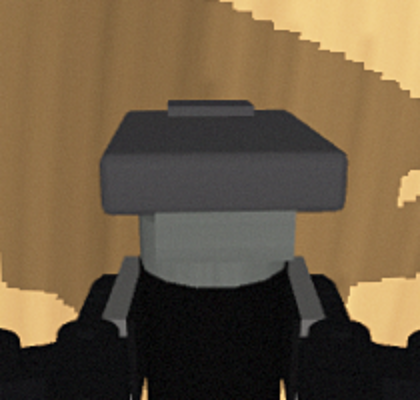

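The cap has gone under the lip: the nub is hidden and the force is low. I open partly, then fully, and rise.

Emit:
{"method": "send_rows", "body": {
  "rows": [
    [0, 0, 0, 0, 0.1],
    [0, 0, 0, 0, -0.2],
    [0, 0, 0, 0, -0.4],
    [0, 0, 0, 0, -0.4]
  ]
}}

```text
time: 10.35
position: [0.4945, -0.1305, 0.0204]
orientation: [0.998, 0.056, 0.033, -0.006]
force: [0.3, 0.1, -0.1]
grip_width: 0.0595
```

Emit:
{"method": "send_rows", "body": {
  "rows": [
    [0, 0, -0.02, 0, -0.4],
    [0, 0, -0.03, 0, -0.4],
    [0, 0, -0.04, 0, -0.4],
    [0, 0, -0.04, 0, -0.4],
    [0, 0, 0, 0, -0.4]
  ]
}}

```text
time: 10.98
position: [0.4854, -0.1332, 0.1534]
orientation: [0.998, 0.055, 0.032, -0.006]
force: [-0.4, 0.3, -0.4]
grip_width: 0.0599
```

```bash
python3 - <<'E'
from h import *
p,d,c,C=look('w10',('cell','plate'))
q,ds=optics.camera('scene')
save('s10',np.hstack([cv2.resize(p[90:290,170:350],(432,480)),cv2.resize(q[145:225,110:220],(368,480))]))
L=C.reshape(-1,3)
a=np.radians(6.2); ex=np.array([np.cos(a),np.sin(a)]); ey=np.array([-np.sin(a),np.cos(a)]); O=np.array([.4932,-.1267])
l=np.c_[(L[:,:2]-O)@ex,(L[:,:2]-O)@ey,L[:,2]]
k=l[(abs(l[:,0])<.03)&(l[:,1]>-.028)&(l[:,1]<.018)&(l[:,2]>.04)&(l[:,2]<.06)]
fitcell(k,90.)
for y in np.arange(-.06,.024,.003):
    k=l[(abs(l[:,0])<.005)&(abs(l[:,1]-y)<.0015)&(l[:,2]<.1)]
    print(round(y,3),len(k),np.median(k[:,2]).round(4) if len(k) else '')
print(sensors.get_obs()['force'],sensors.get_obs()['position'])
E
```

```text
cell 0 0.87 [255.5, 191.2] 2130 [ 0.4914 -0.1306  0.0535]
plate 0 0.59 [258.6, 228.6] 1078 [ 0.4975 -0.159   0.0667]
cell mid [-0.0006 -0.0049] axis z 0.0391 ang 89.74 len 0.0448 n 1920 rms 0.0006
-0.06 6 0.0295
-0.057 28 0.0497
-0.054 7 0.0497
-0.051 19 0.0495
-0.048 0 
-0.045 0 
-0.042 0 
-0.039 0 
-0.036 18 0.0822
-0.033 113 0.0744
-0.03 122 0.0658
-0.027 38 0.0553
-0.024 39 0.0554
-0.021 37 0.0555
-0.018 40 0.0553
-0.015 42 0.0553
-0.012 38 0.055
-0.009 42 0.0554
-0.006 40 0.0553
-0.003 43 0.0552
0.0 38 0.0554
0.003 43 0.0553
0.006 40 0.0554
0.009 45 0.0551
0.012 39 0.0553
0.015 48 0.0551
0.018 40 0.0545
0.021 31 0.0606
[ 0.4644607  -0.20401249 -0.3748379 ] [ 0.4819269  -0.13206876  0.14884971]
```

View pics/s10.png

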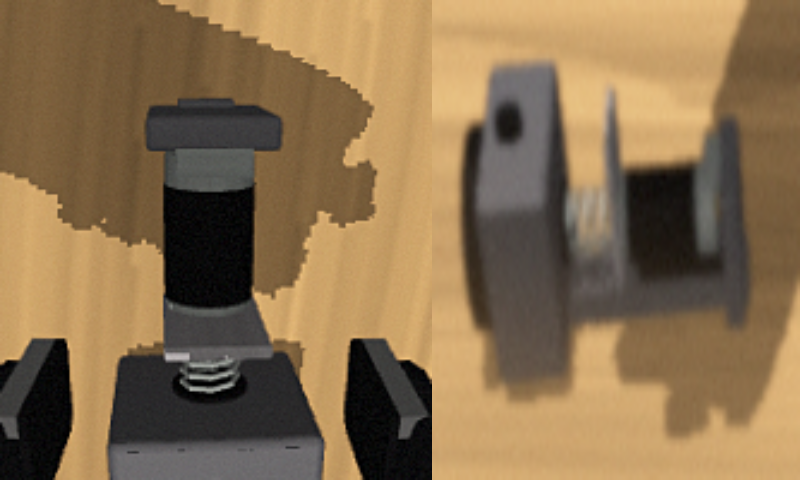

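The wrist view shows the cell lying in the groove under the lip at (215,165), with the plate against its flat end at about lamp y −30 mm. The gripper is well clear above.

```bash
python3 - <<'E'
from h import *
print(ticket.job_done())
E
```

```text
the job is handed in; nothing more can be done
None
```

I put the fattest cell into the lamp's bay and handed the job in at about 11 s of the 38 s. The hand-in gives no verdict, so what follows is from my own measurements.

**What I did:** I gripped the cell across its middle, nub already facing the lip. I pressed its flat end against the contact plate with about 7 N. By the arm's pose the plate moved in about 23 mm; I had no direct reading of its travel. I lowered the cell into the groove, slid it under the lip, then opened the fingers and rose 13 cm clear.

**Last checks, from the wrist camera after release:**

| Check | Measured | Required |
|---|---|---|
| Cell across the bay | about -0.6 mm off centre | within 6 mm |
| Axis height | 39 mm | 32 to 43 mm |
| Angle to the bay | about 0.3° | within 7° |
| Plate pressed in | about 6 mm (face at lamp y about -30 mm) | 1 to 12 mm |

- **Along the bay:** I did not measure the cell's middle directly, because the nub end is hidden under the lip. The plate reading fits a seated cell.
- **Force:** the tool reads about zero, so the robot touches nothing.

**What disagreed or was off:**
- The tool's tilt grew to about 3.8° over the moves. It was almost all about the cell's own axis, so the cell stayed level.
- The tool force rose briefly to about 20 N when the cell bottomed in the groove, mostly upward on the tool.
- The wrist camera read about 0.7 mm off sideways, and I allowed for that when placing the cell.

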